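# Hold the earbud case pressed into its sprung V charging cradle

### The job

Lift the barrel-shaped earbud case off the peg pad and lay it, without dropping it, lengthwise and centred in the V-shaped saddle of the charging cradle. Then press the case down so that it bears on both sloping faces and the sprung saddle goes fully down to its stop, without ramming it, and finish while still holding it pressed there, gripped or pushed from above: do not let go at the end. Leave the cup, the plate and the cedar shoe inserts where they are.

Things in the scene. Friction and masses are not known exactly. Their poses are not given: they have to be found in the camera images.
- pad: Flat pegboard offcut lying on the bench, fixed: 150 (its x) x 110 (its y) x 12 mm high, origin at the centre of its underside. Four upright plastic pegs, 8 mm in diameter, rise 14 mm above its top at x = +-38, y = +-25.7 mm; the case starts lying between them with its axis along the pad's x.
- case: White hard earbud case, a plain cylinder 44 mm in diameter, 100 mm long, 50 to 100 g, lying on its side. Origin on its axis at mid-length; x along the axis; y and z turn as it rolls. Starts with its axis 34 mm above the bench, up to 8 mm off the pad's middle lengthwise. Free to roll; best taken by its middle from above, across its diameter.
- cradle: Charging cradle, fixed: base plate 130 (x) x 90 (y) x 14 mm, collar 62 x 34 mm up to 34 mm. Origin: centre of underside, z up. Above it an aluminium V saddle, 72 mm long, 39 mm wide in y; groove along x, open upward, 90 degrees between faces; underside 42 mm, rims 64.5 mm above the bench. Fingers holding the case by its middle pass outside it on both sides.
- saddle_seat (a point): Point on the saddle, moving with it, where the middle of the case's axis lies when the case is seated: 78 mm above the bench with the saddle up. Its axes are those of the cradle (x along the groove, y across, z up). The two sloping faces, 72 mm long, lie on its +y and -y sides, each with a brass contact strip along the line where the seated case touches.
- saddle (a joint): How far the saddle has been pressed straight down, m: 0 is up, 0.008 is fully down on its stop. A spring starts to yield at about 1 to 2 N of push on the seated case and needs about 7 N to reach the stop. Fingers gripping the case with a slight sideways pull can lift it off one face although it looks seated: ease the grip sideways until no side force is left, or push with closed fingers on its top.
- coin_cup: Stainless steel cup, 74 mm across and 70 mm high, origin at the centre of its underside. Leave alone.
- incense_plate: White ceramic plate, 120 mm across and 14 mm high, origin at the centre of its underside. Leave alone.
- insert0: Cedar shoe insert, about 240 mm long (along its x), 66 mm wide, 36 mm high; origin on its underside near the middle. Leave alone.
- insert1: Second cedar shoe insert, the same. Leave alone.

How it is judged:
On the way:
1. the gripper has lifted the case clear of the pegs (z of case in the frame of pad above 0.055 m and contact force between the fingers and case above 0.5 N and contact force between case and pad below 0.05 N), for 0.2 s.
At the end, for the whole second after the job is handed in: Case in the saddle within 10 mm lengthwise, 3 mm across and in height, 0.06 rad; saddle 6.5+ of 8 mm down; over 2 N on each face; fingers on the case with over 2 N, arm not on the cradle; case at rest; cup, plate, inserts within 20 mm of their starts (x of case in the frame of saddle_seat between -0.01 and 0.01 m and y of case in the frame of saddle_seat between -0.003 and 0.003 m and z of case in the frame of saddle_seat between -0.003 and 0.003 m and angle between the x axis of case and the x axis of saddle_seat, either way round below 0.06 rad and value of joint saddle above 0.0065 m and contact force between case and saddle_c0 above 2 N and contact force between case and saddle_c1 above 2 N and contact force between the fingers and case above 2 N and contact force between the arm and cradle below 0.5 N and linear speed of case below 0.01 m/s and angular speed of case below 0.1 rad/s and distance of each of coin_cup, incense_plate, insert0, insert1 from where it was at the start of the episode below 0.02 m); the arm keeps its last pose, push and grip.
It fails at once if a bystander was knocked out of place (over 20 mm) or tipped (distance of any of coin_cup, incense_plate, insert0, insert1 from where it was at the start of the episode above 0.02 m or angle between any of coin_cup, incense_plate, insert0, insert1's own z axis and vertical above 0.3 rad).
It fails at once if the case was dropped (fell freely more than about 15 mm) (contact force between anything else and case below 0.02 N and linear speed of case above 0.55 m/s).
It fails at once if the case was rammed into the saddle (over 45 N on one face) (contact force between case and saddle_c0 above 45 N or contact force between case and saddle_c1 above 45 N).
It also fails if it takes over 54 s, if anything falls off the work surface, if the arm or the gripper's body presses on something with over 40 N, if the wrist force passes 120 N, or if a joint passes its speed limit or range.

### The arm

A 6-joint arm with a two-finger parallel gripper is mounted at the origin on the work surface. World frame = base frame: x ahead of the robot, y to its left, z up, the work surface at z = 0. Lengths are in m, angles in rad, forces in N, time in s.
With the tool pointing down it reaches from about 0.425 to 0.95 m from the base axis. Payload 3.5 kg.
Tool frame: the origin (TCP) lies on the centre line of the jaws, within the pads' length; the fingertips stand 17 mm ahead of it and the grasp point (between the pads) lies 2 mm behind it; z points along the fingers, y is the line along which they close (so a half turn about z gives the same grasp; the last joint's range is limited). The gripper opens to 85 mm and grips with 20 to 120 N. Pads are 22 mm wide; open, the fingers measure 114 mm over their backs; the gripper's body (76 mm by 85 mm) begins 54 mm behind the grasp point. The pads swing forward as they close: fully open they stand 13 mm farther back than shut.
Start: joints at [-1.306, 0.286, 1.577, -0, 1.279, -0.15], TCP at [0.272, -0.618, 0.248] pointing down, gripper open.
Joint ranges: [-2.77, 2.77], [-0.9, 2.22], [0.21, 2.48], [-1.53, 4.67], [0.24, 2.81], [-2.84, 2.84]. Speed limits (rad/s): [2.79, 2.79, 3.14, 3.14, 3.14, 3.14].

### API

Orientations are given as a unit quaternion [x, y, z, w].
In Python, from plant import ctrl gives the robot as it stands. The module is installed in compiled form; this text tells all that it offers.
- The arm moves only by the tool drive_tool, never from a script. Its argument "moves" is a list of rows, each a list of 3 entries, a list of its own where there are three numbers: the turn, a rotation vector about the tool's x, y, z in rad, then the shift along the tool's x, y, z in m, then the finger opening in m, from 0 to 0.0854. A call has 1 to 5 rows; each row shifts and turns the commanded pose from where the row before left it, along the tool's axes as they then stand; what a row does not reach is not made up. A row lasts 1/8 s, in which the tool goes at most 62.5 mm and 10.7 degrees, less where a joint would pass 70% of its speed; a pose out of reach is approached as far as the arm can. A call with a gripper value outside its range is refused whole. The fingers move at their own pace and stop on an object; "grip_force" is the grip in N (left out, the last holds). Time passes only in rows, so rows that do not move let the fingers close. It gives the time, the measured TCP pose, the force, the opening and the grip force at its end, in the units of the state.
- ctrl.get_state(): the state, without advancing time (a new reading comes with each control period).
- ctrl.read_camera(name): name is "scene" or "top" or "wrist"; returns a dict with "image" (480x640x3 uint8, red, green, blue), "fx", "fy", "cx", "cy" (pixels), "R" (3x3) and "t" (3): a world point X has camera coordinates R X + t. Camera axes: x right, y down, z forward; pixel columns grow to the right and rows downward; lengths in m; the calibration is good to about 2 mm. A picture is of the moment at which its call begins. There is no depth.
- ctrl.sign_off(): hands the job in; it is judged then, once.
The state is a dict: "time": time; "qpos": joint angles; "dq": joint speeds; "joint_efforts": joint torques, N m; "eef_pos": TCP position; "tcp_rot": TCP orientation; "contact_force": force on the tool from outside, world axes, zero at the start; "wrist_torque": the same for the moment, N m; "opening": opening from 0.0 (shut) to 1.0 (fully open); "finger_force": force on a finger pad.
Only numpy, scipy, OpenCV 4.12 (cv2) and the standard library are available. Lean on these libraries where they do the work, as an engineer would, in place of code of your own. Each camera call takes 0.05 s, during which the arm holds its last target. There are 200 camera calls.

## Working session

There is one attempt and no reset: what is moved stays moved. The work goes in short steps, Python scripts to look and compute and a tool call to move; the robot and the scene stay as the last step left them, time stands still between calls to the robot, and variables do not carry over. Pictures are saved under pics/ and viewed, at most 10 in all, crops included, and the job is handed in when it is done.

Besides the shell and the picture viewer there is one more tool, called after "Emit:" as name(argument=value, ...) on one line, values as JSON. drive_tool: Moves the arm, as the interface text tells. Its arguments: {"type":"object","properties":{"moves":{"type":"array","items":{"type":"array"}},"grip_force":{"type":"number"}},"required":["moves"]}

```bash
mkdir -p pics; python3 - <<'E'
from plant import ctrl
import cv2,pickle
d={}
for n in("top","scene"):
    c=ctrl.read_camera(n);d[n]=c
    cv2.imwrite(f"pics/{n}0.png",c["image"][:,:,::-1]);print(n,c["fx"],c["fy"],c["cx"],c["cy"],c["R"],c["t"])
pickle.dump(d,open("d.pkl","wb"))
s=ctrl.get_state();print(s)
E
```

```text
top 452.6614322183093 452.6614322183093 321.27849913841175 244.75754592076927 [[ 1.62686074e-02 -9.99867320e-01 -8.21063435e-04]
 [-9.91517196e-01 -1.60268266e-02 -1.28983683e-01]
 [ 1.28953410e-01  2.91248341e-03 -9.91646376e-01]] [-0.15892116  0.60953452  0.97439138]
scene 610.220943347641 610.220943347641 323.79274398522807 237.6673028625537 [[-0.0235553   0.99957707 -0.01705357]
 [ 0.53306926 -0.00187269 -0.84606953]
 [-0.84574364 -0.02902016 -0.5327997 ]] [ 0.15366444 -0.24895539  1.94703344]
{'time': 0.1, 'qpos': array([-1.30598202e+00,  2.87097600e-01,  1.57803713e+00, -9.55496109e-06,
        1.27858384e+00, -1.49990654e-01]), 'dq': array([-0.00173468, -0.00097168, -0.00409996, -0.00084369,  0.00016703,
       -0.00062905]), 'joint_efforts': array([ 5.03329902e-04, -4.07295549e+01, -2.93699151e+01, -1.50512597e-04,
        3.43232103e-03,  5.58946862e-07]), 'eef_pos': array([ 0.27191626, -0.61719964,  0.24706823]), 'tcp_rot': array([ 9.78568256e-01,  2.05919980e-01, -6.55587512e-05, -1.06094345e-03]), 'contact_force': array([-0.38452227, -0.84879959, -0.10380905]), 'wrist_torque': array([ 0.04533167, -0.01597296, -0.00093714]), 'finger_force': 0.0, 'opening': 0.9991724030557275}
```

View pics/top0.png

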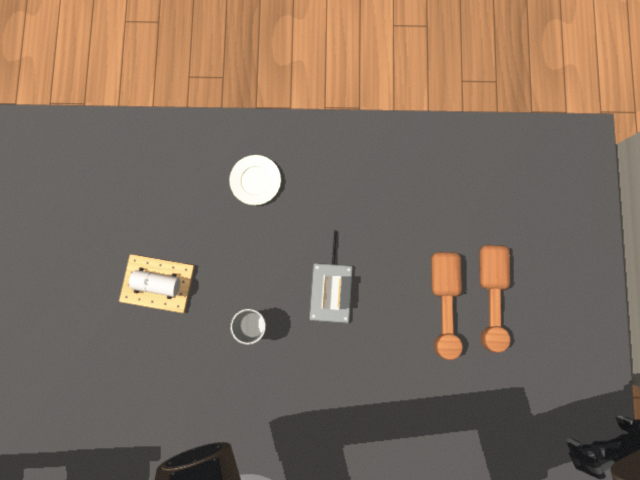

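View pics/scene0.png

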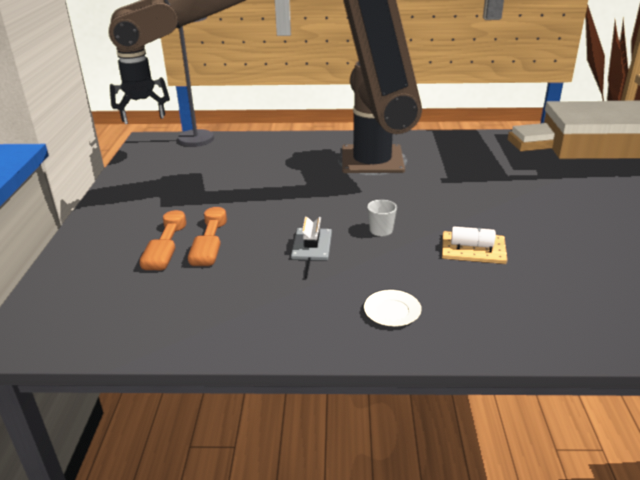

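The top view shows the pad at (157,284) with the white case at (155,283). The cradle is at (331,293), the cup at (248,327), the plate at (255,180) and the inserts on the right at about (450,300) and (495,300). The scene view agrees.

```bash
cat > h.py <<'E'
import numpy as np,cv2
def ray(c,u,v,z):
    d=c["R"].T@np.array([(u-c["cx"])/c["fx"],(v-c["cy"])/c["fy"],1]);o=-c["R"].T@c["t"]
    return o+d*(z-o[2])/d[2]
def big(mask,roi):
    m=np.zeros(mask.shape,np.uint8);x0,y0,x1,y1=roi;m[y0:y1,x0:x1]=mask[y0:y1,x0:x1]
    m=cv2.morphologyEx(m,cv2.MORPH_CLOSE,np.ones((5,5)))
    cs,_=cv2.findContours(m,cv2.RETR_EXTERNAL,cv2.CHAIN_APPROX_NONE)
    return max(cs,key=cv2.contourArea)
def rect(c,cnt,z):
    p=np.array([ray(c,*q[0],z)[:2] for q in cnt],np.float32)
    (x,y),(w,h),a=cv2.minAreaRect(p)
    if w<h:w,h,a=h,w,a+90
    return np.round([x,y,w,h,(a+90)%180-90],4)
E
python3 - <<'E'
from h import *
import pickle
c=pickle.load(open("d.pkl","rb"))["top"];im=c["image"]
h=cv2.cvtColor(im,cv2.COLOR_RGB2HSV);H,S,V=h[...,0],h[...,1],h[...,2]
roi=(105,240,210,325)
print("pad",rect(c,big(((V>70)*255).astype(np.uint8),roi),.012))
print("case",rect(c,big(((V>120)&(S<60)).astype(np.uint8)*255,roi),.034))
print("cradle",rect(c,big(((V>75)*255).astype(np.uint8),(300,258,365,330)),.014))
print("cup rim",rect(c,big(((V>100)*255).astype(np.uint8),(222,300,275,350)),.07))
print("plate",rect(c,big(((V>100)*255).astype(np.uint8),(222,150,290,212)),.014))
E
```

```text
pad [  0.5252   0.2252   0.2458   0.1909 -89.0658]
case [5.20900e-01 2.22800e-01 1.13700e-01 4.37000e-02 8.07694e+01]
cradle [ 0.5052 -0.1753  0.1599  0.1464  0.9286]
cup rim [ 4.35200e-01  4.10000e-03  1.12600e-01  1.02600e-01 -8.90632e+01]
plate [ 7.65100e-01  8.10000e-03  1.59600e-01  1.46700e-01 -8.90776e+01]
```

```bash
python3 - <<'E'
from h import *
import pickle
c=pickle.load(open("d.pkl","rb"))["top"];im=c["image"]
h=cv2.cvtColor(im,cv2.COLOR_RGB2HSV);H,S,V=h[...,0],h[...,1],h[...,2]
for p in [(110,245),(220,290),(331,270),(320,320),(157,262),(245,210)]:print(p,h[p[1],p[0]])
m=lambda b:b.astype(np.uint8)*255
roi=(105,240,210,325)
print("pad",rect(c,big(m((S>80)&(V>120)|(V>120)),roi),.012))
print("cradle",rect(c,big(m(V>100),(300,258,365,330)),.014))
print("saddle",rect(c,big(m(V>190),(300,258,365,330)),.0645))
print("cup rim",rect(c,big(m(V>120),(222,300,275,350)),.07))
print("plate",rect(c,big(m(V>120),(222,150,290,212)),.014))
E
```

```text
(110, 245) [ 20  15 105]
(220, 290) [ 17  18 102]
(331, 270) [ 30   6 184]
(320, 320) [ 30   7 155]
(157, 262) [ 22  95 251]
(245, 210) [ 17  22 103]
pad [ 0.522   0.2264  0.1531  0.1137 81.032 ]
cradle [ 0.5052 -0.1753  0.1599  0.1464  0.9275]
saddle [ 0.5059 -0.1805  0.0758  0.0204 -2.599 ]
cup rim [0.4319 0.0047 0.0753 0.0745 0.9364]
plate [0.7673 0.0099 0.1228 0.1196 1.6061]
```

Emit:
drive_tool(moves=[[[0, 0, 0], [0.0385, -0.031, -0.003], 0.085], [[0, 0, 0], [0.0385, -0.031, -0.003], 0.085], [[0, 0, 0], [0.0385, -0.031, -0.003], 0.085], [[0, 0, 0], [0.0385, -0.031, -0.003], 0.085], [[0, 0, 0], [0.0385, -0.031, -0.003], 0.085]])

```text
time: 0.72
eef_pos: [0.3861, -0.3966, 0.2628]
tcp_rot: [0.979, 0.206, -0.0, -0.0]
contact_force: [1.4, -0.1, 0.3]
opening: 0.993
finger_force: 0.0
```

Emit:
drive_tool(moves=[[[0, 0, 0], [0.0385, -0.031, -0.003], 0.085], [[0, 0, 0], [0.0385, -0.031, -0.003], 0.085], [[0, 0, 0], [0.0385, -0.031, -0.003], 0.085], [[0, 0, 0], [0.0385, -0.031, -0.003], 0.085], [[0, 0, 0], [0.0385, -0.031, -0.003], 0.085]])

```text
time: 1.35
eef_pos: [0.4997, -0.1772, 0.278]
tcp_rot: [0.979, 0.206, -0.0, -0.0]
contact_force: [0.6, 0.4, 0.2]
opening: 0.995
finger_force: 0.0
```

Emit:
drive_tool(moves=[[[0, 0, 0.162], [0, 0, 0], 0.085], [[0, 0, 0.162], [0, 0, 0], 0.085], [[0, 0, 0.162], [0, 0, 0], 0.085], [[0, 0, 0], [0, 0, 0], 0.085]])

```text
time: 1.85
eef_pos: [0.4992, -0.1786, 0.2778]
tcp_rot: [0.999, -0.035, -0.0, -0.0]
contact_force: [-0.2, 0.1, 0.6]
opening: 0.992
finger_force: 0.0
```

```bash
python3 - <<'E'
from plant import ctrl
import cv2,pickle
c=ctrl.read_camera("wrist");pickle.dump(c,open("w1.pkl","wb"))
cv2.imwrite("pics/w1.png",c["image"][:,:,::-1]);print(-c["R"].T@c["t"],c["R"],c["fx"])
s=ctrl.get_state();print(s["time"],s["eef_pos"],s["tcp_rot"],s["contact_force"])
E
```

```text
[ 0.57473331 -0.18417857  0.40334312] [[-6.96099322e-02 -9.97574216e-01 -3.74883481e-04]
 [-9.53676921e-01  6.64365538e-02  2.93405036e-01]
 [-2.92668393e-01  2.07814224e-02 -9.55988151e-01]] 362.52204444023147
1.9 [ 0.49925865 -0.17872766  0.27788597] [ 9.99414823e-01 -3.42028730e-02 -3.62547258e-04 -2.08140466e-04] [ 0.05051541 -0.19123591  0.52051445]
```

View pics/w1.png

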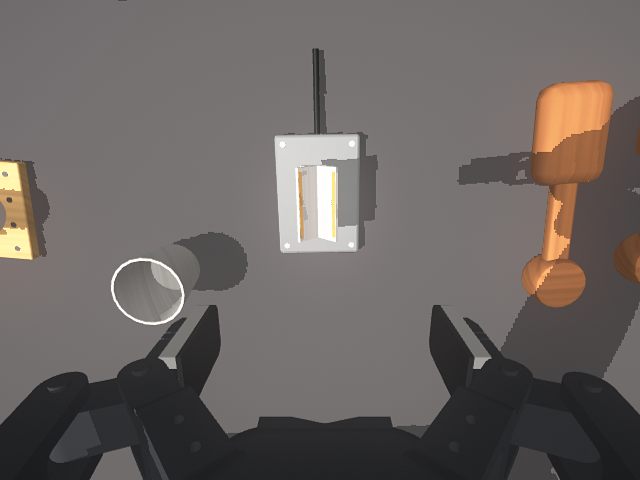

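The wrist view shows the cradle base spanning (275–361, 133–253). The saddle is at (296–338, 165–242) with gold strips on both faces. I'll measure it now.

```bash
python3 - <<'E'
from h import *
import pickle
m=lambda b:b.astype(np.uint8)*255
for f,roi,rs in(("w1",(262,120,375,262),(292,160,343,246)),):
    c=pickle.load(open(f+".pkl","rb"));im=c["image"]
    h=cv2.cvtColor(im,cv2.COLOR_RGB2HSV);S,V=h[...,1],h[...,2]
    print([h[p[1],p[0]] for p in((268,140),(285,180),(310,200),(325,200),(300,200),(335,200),(330,250))])
    b=big(m((V>145)),roi);print("cradle",rect(c,b,.014),cv2.minAreaRect(b))
    g=m((S>90)&(V>80));out=np.zeros_like(g);out[160:246,292:343]=g[160:246,292:343]
    n,l,st,ce=cv2.connectedComponentsWithStats(out)
    for i in range(1,n):
        if st[i][4]>25:print("strip",st[i],ray(c,*ce[i],.0625))
c=pickle.load(open("d.pkl","rb"))["top"];V=cv2.cvtColor(c["image"],cv2.COLOR_RGB2HSV)[...,2]
print("top cradle",rect(c,big(m(V>135),(300,258,365,330)),.014))
E
```

```text
[array([  0,  10, 124], dtype=uint8), array([ 10,   4, 216], dtype=uint8), array([ 17,  17, 205], dtype=uint8), array([ 30,   1, 254], dtype=uint8), array([ 16, 130, 179], dtype=uint8), array([ 12,  16, 244], dtype=uint8), array([ 30,   3, 199], dtype=uint8)]
cradle [ 0.5075 -0.1715  0.1281  0.0874 -3.0664] ((317.2789306640625, 192.99349975585938), (117.82860565185547, 84.11679077148438), 88.66777801513672)
strip [298 172   6  66 214] [ 0.50929057 -0.15672618  0.0625    ]
strip [332 172   3  65 180] [ 0.5088645  -0.18770276  0.0625    ]
top cradle [ 0.5069 -0.1713  0.1278  0.0872 -3.1239]
```

Emit:
drive_tool(moves=[[[0, 0, 0], [-0.001, -0.05, 0.0035], 0.085], [[0, 0, 0], [-0.001, -0.05, 0.0035], 0.085], [[0, 0, 0], [-0.001, -0.05, 0.0035], 0.085], [[0, 0, 0], [-0.001, -0.05, 0.0035], 0.085], [[0, 0, 0], [0, -0.05, 0.0035], 0.085]])

```text
time: 2.52
eef_pos: [0.5131, 0.0723, 0.2607]
tcp_rot: [0.999, -0.034, 0.0, -0.0]
contact_force: [0.4, 0.4, -1.0]
opening: 0.996
finger_force: 0.0
```

Emit:
drive_tool(moves=[[[0, 0, 0], [0, -0.05, 0.0035], 0.085], [[0, 0, 0], [0, -0.05, 0.0035], 0.085], [[0, 0, 0], [0, -0.05, 0.0035], 0.085], [[0, 0, -0.185], [0, 0, 0], 0.085], [[0, 0, -0.185], [0, 0, 0], 0.085]])

```text
time: 3.15
eef_pos: [0.5236, 0.2212, 0.2498]
tcp_rot: [0.988, 0.154, -0.0, 0.0]
contact_force: [-0.6, 0.1, 1.4]
opening: 0.994
finger_force: 0.0
```

Emit:
drive_tool(moves=[[[0, 0, -0.185], [0, 0, 0], 0.085], [[0, 0, -0.185], [0, 0, 0], 0.085], [[0, 0, -0.185], [0, 0, 0], 0.085], [[0, 0, -0.185], [0, 0, 0], 0.085], [[0, 0, -0.185], [0, 0, 0], 0.085]])

```text
time: 3.78
eef_pos: [0.5239, 0.2203, 0.2501]
tcp_rot: [0.816, 0.578, -0.0, -0.0]
contact_force: [0.2, -0.3, -0.2]
opening: 0.999
finger_force: 0.0
```

Emit:
drive_tool(moves=[[[0, 0, -0.185], [0, 0, 0], 0.085], [[0, 0, 0], [0, 0, 0], 0.085]])

```text
time: 4.03
eef_pos: [0.5239, 0.2203, 0.2501]
tcp_rot: [0.762, 0.647, -0.0, -0.0]
contact_force: [0.1, 0.1, -0.2]
opening: 0.991
finger_force: 0.0
```

```bash
python3 - <<'E'
from plant import ctrl
from h import *
import pickle
c=ctrl.read_camera("wrist");pickle.dump(c,open("w2.pkl","wb"))
cv2.imwrite("pics/w2.png",c["image"][:,:,::-1]);print(-c["R"].T@c["t"])
s=ctrl.get_state();q=s["tcp_rot"];print(s["time"],s["eef_pos"],q,np.degrees(2*np.arctan2(q[1],q[0])))
E
```

```text
[0.53677764 0.2938213  0.37570413]
4.075 [0.52387202 0.22030543 0.25011969] [ 7.62607622e-01  6.46861330e-01 -1.59929032e-04 -9.67679704e-05] 80.61075269667758
```

View pics/w2.png

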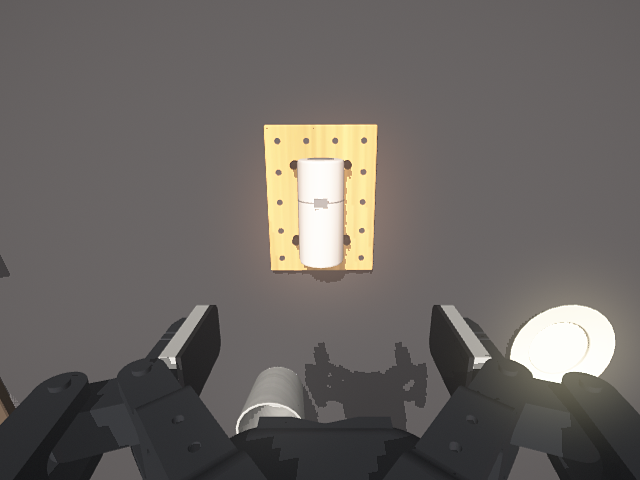

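The case spans cols 298–344 and rows 157–267, with its mid seam at about (321,203) and the pegs clear on both sides. The fingers straddle it.

```bash
python3 - <<'E'
from h import *
import pickle
c=pickle.load(open("w2.pkl","rb"));h=cv2.cvtColor(c["image"],cv2.COLOR_RGB2HSV);S,V=h[...,1],h[...,2]
m=((V>110)&(S<40)).astype(np.uint8)*255
# rows: find left/right edges of white
P=[]
for v in range(165,262,4):
    u=np.where(m[v,280:360])[0]+280
    u=u[(u>292)&(u<350)];P.append((v,u.min(),u.max()))
P=np.array(P);print(P[::6])
a=np.array([ray(c,(l+r)/2,v,.036)[:2] for v,l,r in P]);d=np.polyfit(a[:,1],a[:,0],1)
print("axis yaw",90-np.degrees(np.arctan(d[0])))
t=np.array([-np.sin(0),0])
ends=ray(c,321,157,.045),ray(c,321,267,.040)
seam=ray(c,321,203,.056);print("ends",ends,"seam top",seam)
for y in(.215,.225):print(y,np.polyval(d,y))
p=np.array([.52387,.22031]);yaw=np.radians(80.61);tx=np.array([np.cos(yaw),np.sin(yaw)]);ty=np.array([tx[1],-tx[0]])
print("seam in tool",(seam[:2]-p)@tx,(seam[:2]-p)@ty, "ends",[(e[:2]-p)@tx for e in ends])
E
```

```text
[[165 298 341]
 [189 298 340]
 [213 299 340]
 [237 300 340]
 [261 301 340]]
axis yaw 80.88586367814408
ends (array([0.53014071, 0.27168889, 0.045     ]), array([0.5125002 , 0.16647169, 0.04      ])) seam top [0.52374263 0.23284725 0.056     ]
0.215 0.5192534139277053
0.225 0.5208576850684128
seam in tool 0.012348473340987537 -0.002171164938553232 ends [np.float64(0.051713533135862334), np.float64(-0.05497193672550272)]
```

Emit:
drive_tool(moves=[[[0, 0, -0.005], [0.0015, -0.0025, 0.04], 0.085], [[0, 0, 0], [0, 0, 0.05], 0.085], [[0, 0, 0], [0, 0, 0.05], 0.085], [[0, 0, 0], [0, 0, 0.04], 0.085], [[0, 0, 0], [0, 0, 0.02], 0.085]])

```text
time: 4.7
eef_pos: [0.5202, 0.2219, 0.0477]
tcp_rot: [0.761, 0.649, -0.002, -0.001]
contact_force: [0.1, -0.1, -0.3]
opening: 0.995
finger_force: 0.0
```

Emit:
drive_tool(moves=[[[0, 0, 0], [0, 0, 0.013], 0.085], [[0, 0, 0], [0, 0, 0], 0.06], [[0, 0, 0], [0, 0, 0], 0.05], [[0, 0, 0], [0, 0, 0], 0.04], [[0, 0, 0], [0, 0, 0], 0.035]], grip_force=25)

```text
time: 5.32
eef_pos: [0.5223, 0.2227, 0.0392]
tcp_rot: [0.76, 0.649, 0.001, 0.0]
contact_force: [-2.5, 0.7, 6.0]
opening: 0.503
finger_force: 25.9
```

Emit:
drive_tool(moves=[[[0, 0, 0], [0, 0, 0], 0.03], [[0, 0, 0], [0, 0, 0], 0.03], [[0, 0, 0], [0, 0, 0], 0.03]])

```text
time: 5.7
eef_pos: [0.5223, 0.2227, 0.0392]
tcp_rot: [0.76, 0.649, 0.001, 0.0]
contact_force: [-3.2, 0.0, 6.3]
opening: 0.505
finger_force: 25.9
```

Emit:
drive_tool(moves=[[[0, 0, 0], [0, 0, -0.01], 0.03], [[0, 0, 0], [0, 0, -0.03], 0.03], [[0, 0, 0], [0, 0, -0.045], 0.03], [[0, 0, 0], [0, 0, -0.045], 0.03], [[0, 0, 0], [0, 0, -0.02], 0.03]])

```text
time: 6.32
eef_pos: [0.5233, 0.2226, 0.1912]
tcp_rot: [0.76, 0.649, 0.003, 0.002]
contact_force: [0.0, -0.0, -0.9]
opening: 0.507
finger_force: 25.8
```

```bash
python3 - <<'E'
from plant import ctrl
from h import *
import pickle
c=ctrl.read_camera("wrist");pickle.dump(c,open("w3.pkl","wb"))
cv2.imwrite("pics/w3.png",c["image"][:,:,::-1])
s=ctrl.get_state();q=s["tcp_rot"];print(s["time"],s["eef_pos"],q,np.degrees(2*np.arctan2(q[1],q[0])),s["contact_force"],s["wrist_torque"])
E
```

```text
6.375 [0.52392781 0.22280514 0.19270632] [0.76034347 0.64950759 0.00370576 0.00199091] 81.0098391979866 [ 0.92434571 -0.01194607  1.28572516] [ 0.02178011 -0.0299905  -0.0440526 ]
```

View pics/w3.png

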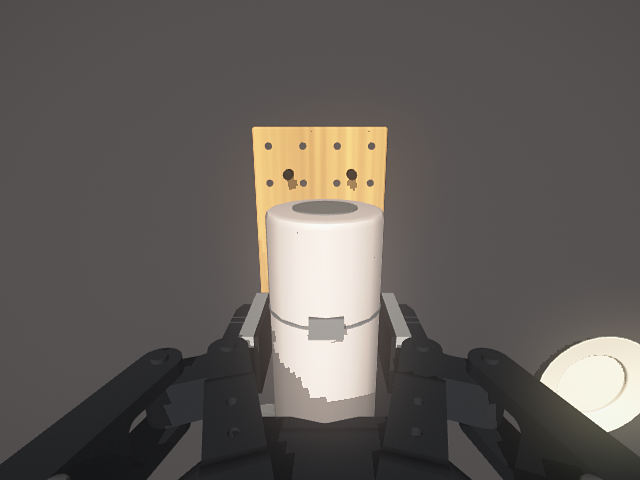

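The case is held straight between the pads, with its far end rim at row ~200, the seam at (326,318) and the axis at col ~325. I'll work out its offset from the TCP and the way to the cradle.

```bash
python3 - <<'E'
from h import *
import pickle
from scipy.spatial.transform import Rotation as Ro
c=pickle.load(open("w3.pkl","rb"))
p=np.array([.52393,.22281,.19271]);R=Ro.from_quat([.76034,.64951,.0037,.0020]).as_matrix()
for n,u,v,z in(("seam top",326,326,.2095),("seam side L",271,312,.1875),("seam side R",379,312,.1875),("end top rim",325,222,.2095),("end bottom rim",325,200,.1655),("axisL",267,230,.1875),("axisR",382,230,.1875)):
    print(n,np.round(R.T@(ray(c,u,v,z)-p),4))
print(R)
# required motion after yaw to -3.1: world delta to above seat
print(np.array([.508,-.172])-p[:2])
E
```

```text
seam top [ 0.0118  0.0008 -0.0167]
seam side L [ 0.0054 -0.0209  0.0051]
seam side R [0.0052 0.0219 0.0054]
end top rim [ 0.0475  0.0005 -0.0166]
end bottom rim [0.0461 0.0005 0.0274]
axisL [ 0.0391 -0.021   0.0052]
axisR [0.0389 0.0216 0.0055]
[[ 0.15624432  0.98768419  0.00822457]
 [ 0.98771379 -0.1562637   0.00176502]
 [ 0.00302848  0.00784775 -0.99996462]]
[-0.01593 -0.39481]
```

Emit:
drive_tool(moves=[[[0, 0, 0.1835], [0, 0, 0], 0.03], [[0, 0, 0.1835], [0, 0, 0], 0.03], [[0, 0, 0.1835], [0, 0, 0], 0.03], [[0, 0, 0.1835], [0, 0, 0], 0.03], [[0, 0, 0.1835], [0, 0, 0], 0.03]])

```text
time: 7.0
eef_pos: [0.5207, 0.222, 0.1851]
tcp_rot: [0.97, 0.243, -0.002, 0.0]
contact_force: [0.2, 0.5, -1.4]
opening: 0.506
finger_force: 25.8
```

Emit:
drive_tool(moves=[[[0, 0, 0.1835], [0, 0, 0], 0.03], [[0, 0, 0.1835], [0, 0, 0], 0.03], [[0, 0, 0.1835], [0, 0, 0], 0.03], [[0, 0, 0], [0.001, 0.03, 0], 0.03], [[0, 0, 0], [0.001, 0.05, 0], 0.03]])

```text
time: 7.62
eef_pos: [0.5184, 0.1422, 0.1853]
tcp_rot: [1.0, -0.026, -0.001, 0.0]
contact_force: [0.2, -0.8, -1.2]
opening: 0.505
finger_force: 25.9
```

Emit:
drive_tool(moves=[[[0, 0, 0], [0.001, 0.05, 0], 0.03], [[0, 0, 0], [0.001, 0.05, 0], 0.03], [[0, 0, 0], [0.001, 0.05, 0], 0.03], [[0, 0, 0], [0.001, 0.05, 0], 0.03], [[0, 0, 0], [0, 0.05, 0], 0.03]])

```text
time: 8.25
eef_pos: [0.5087, -0.1089, 0.1854]
tcp_rot: [1.0, -0.027, -0.001, -0.0]
contact_force: [-0.0, -0.7, -1.4]
opening: 0.503
finger_force: 25.9
```

Emit:
drive_tool(moves=[[[0, 0, 0], [0, 0.045, 0.02], 0.03], [[0, 0, 0], [0, 0.02, 0.03], 0.03], [[0, 0, 0], [0, 0, 0.02], 0.03], [[0, 0, 0], [0, 0, 0], 0.03]])

```text
time: 8.75
eef_pos: [0.5039, -0.1716, 0.1136]
tcp_rot: [1.0, -0.028, -0.003, -0.002]
contact_force: [0.8, 0.5, -0.3]
opening: 0.503
finger_force: 25.9
```

```bash
python3 - <<'E'
from plant import ctrl
from h import *
import pickle
from scipy.spatial.transform import Rotation as Ro
c=ctrl.read_camera("wrist");pickle.dump(c,open("w4.pkl","wb"))
cv2.imwrite("pics/w4.png",c["image"][:,:,::-1])
s=ctrl.get_state();q=s["tcp_rot"];R=Ro.from_quat(q).as_matrix();print(s["time"],s["eef_pos"],R,np.degrees(np.arctan2(R[1,0],R[0,0])),s["contact_force"])
print("to seat, tool axes",R.T@(np.array([.508,-.172,.083])-s["eef_pos"]))
E
```

```text
8.8 [ 0.50507092 -0.1718868   0.11538787] [[ 0.99851131 -0.0544283  -0.00356823]
 [-0.05442129 -0.998516    0.00203098]
 [-0.00367348 -0.00183377 -0.99999157]] -3.119672752609082 [-0.67417061  0.04256874 -0.75398267]
to seat, tool axes [3.04985124e-03 1.29997457e-05 3.23769161e-02]
```

View pics/w4.png

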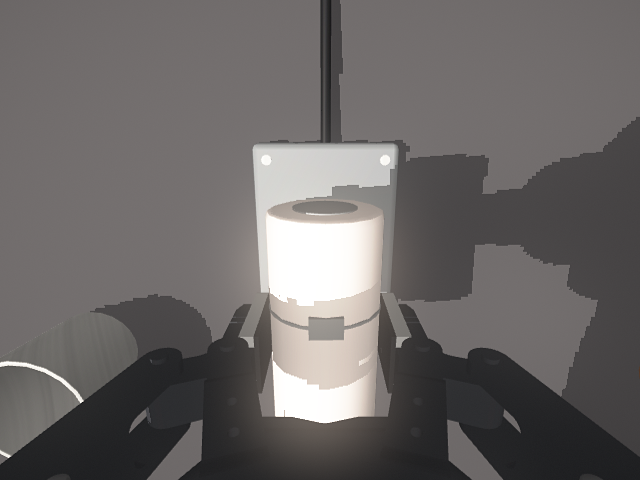

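Case and cradle are aligned: the far base screws at (266,160) and (385,160) have their midpoint at 325.5, against 325 for the case axis. Lowering now.

Emit:
drive_tool(moves=[[[0, 0, 0], [0.004, -0.0005, 0.012], 0.03], [[0, 0, 0], [0, 0, 0.01], 0.03], [[0, 0, 0], [0, 0, 0.004], 0.03], [[0, 0, 0], [0, 0, 0.002], 0.03], [[0, 0, 0], [0, 0, 0], 0.03]])

```text
time: 9.43
eef_pos: [0.5104, -0.1722, 0.0894]
tcp_rot: [1.0, -0.027, 0.0, 0.0]
contact_force: [-0.8, -0.1, -1.5]
opening: 0.506
finger_force: 25.9
```

Emit:
drive_tool(moves=[[[0, 0, 0], [0, 0, 0.002], 0.03], [[0, 0, 0], [0, 0, 0.001], 0.03], [[0, 0, 0], [0, 0, 0.001], 0.03], [[0, 0, 0], [0, 0, 0], 0.03]])

```text
time: 9.93
eef_pos: [0.5103, -0.1722, 0.0853]
tcp_rot: [1.0, -0.027, -0.0, -0.0]
contact_force: [-0.8, 0.6, -1.3]
opening: 0.506
finger_force: 25.9
```

Emit:
drive_tool(moves=[[[0, 0, 0], [0, 0, 0.001], 0.03], [[0, 0, 0], [0, 0, 0.001], 0.03], [[0, 0, 0], [0, 0, 0.001], 0.03], [[0, 0, 0], [0, 0, 0], 0.03]])

```text
time: 10.42
eef_pos: [0.5104, -0.1721, 0.0826]
tcp_rot: [1.0, -0.027, 0.0, -0.0]
contact_force: [-1.6, 1.5, 1.2]
opening: 0.501
finger_force: 26.2
```

Emit:
drive_tool(moves=[[[0, 0, 0], [0, 0, 0.001], 0.03], [[0, 0, 0], [0, 0, 0.001], 0.03], [[0, 0, 0], [0, 0, 0], 0.03], [[0, 0, 0], [0, 0, 0], 0.03]])

```text
time: 10.92
eef_pos: [0.5104, -0.1721, 0.0805]
tcp_rot: [1.0, -0.027, 0.0, -0.0]
contact_force: [-1.8, 2.1, 4.0]
opening: 0.502
finger_force: 26.3
```

```bash
cat > s.py <<'E'
from plant import ctrl
s=ctrl.get_state();print(s["time"],s["eef_pos"],s["contact_force"],s["wrist_torque"],s["tcp_rot"])
E
python3 s.py
```

```text
10.925 [ 0.51044281 -0.17212894  0.08047616] [-1.81230675  2.05685937  3.97383961] [ 0.29307289  0.1609734  -0.0291451 ] [ 9.99632291e-01 -2.71158343e-02  1.14789183e-04 -4.60668753e-05]
```

Emit:
drive_tool(moves=[[[0, 0, 0], [0, -0.0005, 0], 0.03], [[0, 0, 0], [0, 0, 0.001], 0.03], [[0, 0, 0], [0, 0, 0.001], 0.03], [[0, 0, 0], [0, 0, 0], 0.03]])

```text
time: 11.42
eef_pos: [0.5105, -0.172, 0.0785]
tcp_rot: [1.0, -0.027, 0.0, 0.0]
contact_force: [-1.8, -0.6, 5.8]
opening: 0.505
finger_force: 26.3
```

Emit:
drive_tool(moves=[[[0, 0, 0], [0, -0.0005, 0.001], 0.03], [[0, 0, 0], [0, 0, 0.001], 0.03], [[0, 0, 0], [0, 0, 0.001], 0.03], [[0, 0, 0], [0, 0, 0], 0.03]])

```text
time: 11.92
eef_pos: [0.5105, -0.172, 0.0759]
tcp_rot: [1.0, -0.027, 0.0, 0.001]
contact_force: [-2.6, -2.1, 6.4]
opening: 0.506
finger_force: 26.5
```

Emit:
drive_tool(moves=[[[0, 0, 0], [0, 0.0004, 0.001], 0.03], [[0, 0, 0], [0, 0, 0.001], 0.03], [[0, 0, 0], [0, 0, 0], 0.03], [[0, 0, 0], [0, 0, 0], 0.03]])

```text
time: 12.42
eef_pos: [0.5107, -0.1721, 0.0752]
tcp_rot: [1.0, -0.027, -0.0, 0.0]
contact_force: [-6.1, 0.2, 13.2]
opening: 0.505
finger_force: 27.2
```

Emit:
drive_tool(moves=[[[0, 0, 0], [0, 0, 0.001], 0.03], [[0, 0, 0], [0, 0, 0], 0.03], [[0, 0, 0], [0, 0, 0], 0.03]])

```text
time: 12.8
eef_pos: [0.5107, -0.1721, 0.0751]
tcp_rot: [1.0, -0.027, -0.0, 0.0]
contact_force: [-6.5, 2.6, 18.4]
opening: 0.505
finger_force: 27.7
```

```bash
python3 s.py
```

```text
12.8 [ 0.51070064 -0.17209301  0.07506718] [-6.45335857  2.55833672 18.38947838] [ 0.26608513  1.35727061 -0.06181567] [ 9.99636987e-01 -2.69373572e-02 -4.54471183e-04  2.56242342e-04]
```

Emit:
drive_tool(moves=[[[0, 0, 0], [-0.0007, -0.0003, 0], 0.03], [[0, 0, 0], [0, 0, 0], 0.03], [[0, 0, 0], [0, 0, 0], 0.03], [[0, 0, 0], [0, 0, 0], 0.03]])

```text
time: 13.3
eef_pos: [0.5106, -0.1721, 0.0751]
tcp_rot: [1.0, -0.027, 0.001, 0.001]
contact_force: [-6.2, 1.1, 15.8]
opening: 0.5
finger_force: 27.4
```

```bash
python3 s.py; python3 - <<'E'
from plant import ctrl
import cv2
w=ctrl.read_camera("wrist")["image"];s=ctrl.read_camera("scene")["image"][180:300,240:400]
cv2.imwrite("pics/f.png",cv2.hconcat([cv2.resize(w,(320,240)),cv2.resize(s,(320,240),interpolation=cv2.INTER_CUBIC)])[:,:,::-1])
E
python3 s.py
```

```text
13.3 [ 0.51063291 -0.17206292  0.07510722] [-6.2483726   1.13512788 15.84298276] [ 0.15318397  0.98582704 -0.00130198] [ 9.99635015e-01 -2.70017546e-02  5.44379304e-04  6.66890248e-04]
13.4 [ 0.51063949 -0.17205717  0.07511704] [-5.93369778  0.74116116 16.33360435] [ 0.1994026   0.97437357 -0.05000628] [ 9.99635694e-01 -2.69765566e-02  5.47429493e-04  6.66852691e-04]
```

View pics/f.png

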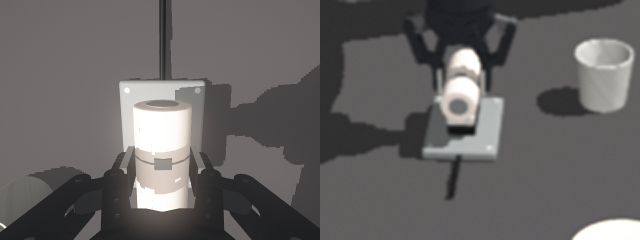

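The case lies straight in the saddle and the fingers are clear of the cradle. The push is about 16 N with under 1 N of side force, and the case is down about 8 mm. Handing in.

```bash
python3 -c "
from plant import ctrl
print(ctrl.sign_off())"
```

```text
the job is handed in; nothing more can be done
None
```

I handed the job in at about 13 s with the case lying in the saddle, still gripped and pressed down about 8 mm to the stop with roughly 16 N; the hand-in returned no verdict.

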